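# Set a spindle to its index mark

### The job

Pick up the loose setting handle, lower it into the round well of the spindle stand and feel gently, without ramming it, for the angle at which its two jaws drop fully down over the spindle's tang. Then turn handle and spindle together until the pointer's tip stands squarely in front of the stand's index post, and let go, leaving the handle fully down and the motor, the gearhead and the black bush where they are.

Things in the scene. Friction and masses are not known exactly. Their poses are not given: they have to be found in the camera images.
- setting_handle: Loose setting handle, 0.2 to 0.5 kg, upright on the table. Origin: centre of its underside, between the jaws; z up its axis, x along the pointer. Below, two jaws 36 mm long (x), 13 thick, at y = +-13.5 mm, z 0 to 14, leave a slot 14 mm wide and 14 deep along x, open at both ends. Above them a round hub, 54 mm diameter, z 14 to 42 mm
- grip (a point): Middle of the handle's black flat grip bar, at (0, 0, 62) mm in the handle's frame: bar 56 mm long (along x), 18 mm thick (y), z 42 to 82 mm; take it across its thickness from above
- pointer_tip (a point): Tip of the handle's pointer arm, at (59, 0, 38) mm in the handle's frame; the arm is 7 mm thick
- stand: Spindle stand, fixed. Origin: on the table under the axis of its round well; z up, x toward the index post. Grey base 150 x 120 x 12 mm (x -60 to 90); aluminium housing of 88 mm diameter, rim at z = 50 mm, well of 60 mm diameter. In the well a spindle with a tang turns about the axis against a friction of about 0.2 N m and stays where left
- tang (a point): On the well's axis, at the top of the tang (z = 32 mm in the stand's frame; axes are the stand's, they do not turn). The tang is a straight bar 40 mm long, 10 thick, 12 high, on a disc with its top at z = 20 mm. Its angle is not reported: at the start it lies anywhere from 40 to 140 degrees counter-clockwise of the stand's x (the same half a turn on), never in line with the post
- seat (a point): On the well's axis, on the disc, z = 20 mm in the stand's frame. The handle's origin is here when the jaws have dropped fully over the tang (2 mm play each side; the pointer then passes 4 mm over the rim); while they only rest on the tang it is 12 mm higher, at point tang
- index_mark (a point): Inner face of the index post (upright steel bar 12 mm wide, top at z = 62 mm), at (68, 0, 58) mm in the stand's frame: the pointer's tip is to stand in front of this face, within the width of the post, 9 mm short of it
- motor_7: bystander, loose: grey motor standing upright, 123 x 100 x 124 mm; origin under the middle of its bounding box
- gearhead_3: bystander, loose: black cubic gearhead with yellow-capped shaft, 80 x 61 x 60 mm; origin under its middle
- bush_2: bystander, loose: black upright cylinder, 45 mm diameter, 90 mm high; origin under its middle

How it is judged (in metres and radians):
At the end, for the whole second after the job is handed in: The handle sits fully down over the tang (origin less than 25 mm above the table, within 8 mm of the well's axis, upright within 4.5 degrees), its pointer tip is on the index post's side and within 6 mm to either side of the stand's x axis, and it is at rest (z of setting_handle in the frame of stand below 0.025 m and horizontal distance between setting_handle and stand below 0.008 m and angle between setting_handle's own z axis and vertical below 0.08 rad and y of pointer_tip in the frame of stand between -0.006 and 0.006 m and x of pointer_tip in the frame of stand above 0.045 m and linear speed of setting_handle below 0.02 m/s and angular speed of setting_handle below 0.1 rad/s); the robot touches nothing.
It fails at once if bystander motor_7 pushed more than 30 mm (distance of motor_7 from where it was at the start of the episode above 0.03 m).
It fails at once if bystander gearhead_3 pushed more than 30 mm (distance of gearhead_3 from where it was at the start of the episode above 0.03 m).
It fails at once if bystander bush_2 pushed more than 30 mm (distance of bush_2 from where it was at the start of the episode above 0.03 m).
It fails at once if handle rammed: pressed against stand or spindle with more than 120 N (contact force between setting_handle and stand above 120 N).
It also fails if it takes over 61 s, if anything falls off the work surface, if the arm or the gripper's body presses on something with over 40 N, if the wrist force passes 120 N, or if a joint passes its speed limit or range.

### The arm

A 7-joint arm with a two-finger parallel gripper is mounted at the origin on the work surface; the furniture and walls round the work are solid. World frame = base frame: x ahead of the robot, y to its left, z up, the work surface at z = 0. Lengths are in mm, angles in rad, forces in N, time in s.
With the tool pointing down it reaches from about 425 to 925 mm from the base axis. Payload 6.8 kg.
Tool frame: the origin (TCP) lies midway between the tips of the shut fingers; the grasp point (between the pads) lies 19 mm behind it; y points along the fingers, x is the direction in which the jaws open and shut, and the axes are right-handed (so a half turn about y gives the same grasp; the last joint's range is limited). The gripper opens to 85 mm and grips with 20 to 120 N. Pads are 22 mm wide; open, the fingers measure 114 mm over their backs; the gripper's body (76 mm by 85 mm) begins 54 mm behind the grasp point. The pads swing forward as they close: fully open they stand 13 mm farther back than shut.
Start: joints at [-0.108, 0.477, 0.022, 1.555, -0.011, 1.109, -0.083], TCP at [675.016, 0.007, 231.308] pointing down, gripper open.
Joint ranges: [-2.96, 2.96], [-0.34, 2.1], [-1.41, 1.46], [0.24, 2.44], [-1.37, 4.51], [0.17, 1.92], [-2.96, 2.96]. Speed limits (rad/s): [2.39, 2.39, 3.14, 3.14, 3.14, 3.14, 3.14].

### API

Orientations are given as a unit quaternion [w, x, y, z].
In Python, from plant import r gives the robot as it stands. The module is installed in compiled form; this text tells all that it offers. Calls block until the motion is done:
- r.goto(position, orientation): joint-space move of the TCP to a pose.
- r.servo_line(position, orientation=None, speed=150, f_stop=None): straight line of the TCP; orientation=None keeps the orientation; speed is the mean speed in mm/s. With f_stop (N) it stops when the force on the tool has changed by that much, and returns True; else False.
- r.set_joints(angles): joint-space move.
- r.grip(opening): finger opening in mm; the grip force is fixed at half the most; returns when the fingers have stopped.
- r.dwell(seconds).
- r.solve_ik(position, orientation): joint angles nearest the present ones, or None.
- r.capture(name): name is "scene" or "side" or "wrist"; returns a dict with "frame" (384x512x3 uint8, blue, green, red), "vertical_fov" (degrees; the focal length in pixels is half the picture's height over the tangent of half this angle, whatever the lens; pixels are square), "cx", "cy" (the principal point, pixels), "k1" (the pictures are not rectified: a ray, as slopes to the right and down, at radius r is drawn at 1 + k1 r^2 times it, then the intrinsics apply), "R" (3x3) and "t" (3): a world point X has camera coordinates R X + t. Camera axes: x right, y down, z forward; pixel columns grow to the right and rows downward; lengths in mm; the calibration is good to about 2 mm. A picture is of the moment at which its call begins. There is no depth.
A pose or a line that the arm cannot do raises r.PlanningError and nothing moves.
- r.hand_in(): hands the job in, once; it reports no verdict.
Trained networks look in a picture, given as the dict that the camera call returned (one of the last four; its "shot" number tells which), for a name from the list of things; names that differ only in an ending like _2 or _b are one class to them, and where a whole thing is asked for, a point or a joint stands for the part that bears it (a point fixed in the world has none). Each returns a list of dicts, best first, with "p" (0 to 1); they miss things now and then, are a little off and sometimes report something else, mostly with a low value. They report only what shows in the picture. A call takes as long as a camera call.
- r.boxes_of(picture, thing): "centre" ([row, column] as shares, 0 to 1, of the picture: columns of its width, rows of its height, amid what is visible of it).
- r.landmark_of(picture, thing): "centre" ([row, column] as shares, 0 to 1, of the picture: columns of its width, rows of its height: a listed point, or the origin of a listed thing).
Readings, each from a call of its own:
- r.read_t(): time.
- r.read_qpos(): joint angles.
- r.read_joint_velocities(): joint speeds.
- r.read_joint_torque(): joint torques, N m.
- r.read_tcp_pos(): TCP position.
- r.read_tool_rot(): TCP orientation.
- r.read_contact_force(): force on the tool from outside, world axes, zero at the start.
- r.read_torque(): the same for the moment, N m.
- r.read_finger_gap(): finger opening in mm.
Only numpy, scipy, OpenCV 4.12 (cv2) and the standard library are available. Lean on these libraries where they do the work, as an engineer would, in place of code of your own. Each camera call takes 0.05 s, during which the arm holds its last target.

## Working session

There is one attempt and no reset: what is moved stays moved. The work goes in short steps, each a Python script; the robot and the scene stay as the last script left them, time stands still between calls to the robot, and variables do not carry over. Pictures are saved under pics/ and viewed, and the job is handed in when it is done.

```bash
mkdir -p pics; cat > h.py <<'E'
import numpy as np, cv2, json
from plant import r
def K(p):
    f=p["frame"].shape[0]/2/np.tan(np.radians(p["vertical_fov"])/2); return f
def ray(p,u,v):
    f=K(p); cam=np.array([[f,0,p["cx"]],[0,f,p["cy"]],[0,0,1.]])
    n=cv2.undistortPoints(np.array([[[u,v]]],float),cam,np.array([p["k1"],0,0,0.]))[0,0]
    x,y=n
    d0=np.array([x,y]) # cv2 model: xd=x(1+k1 r^2)
    R=np.array(p["R"]);t=np.array(p["t"])
    return -R.T@t, R.T@np.array([x,y,1.])
def atz(p,u,v,z):
    o,d=ray(p,u,v); return o+d*(z-o[2])/d[2]
def proj(p,X):
    c=np.array(p["R"])@np.array(X,float)+np.array(p["t"]); n=c[:2]/c[2]
    return K(p)*n*(1+p["k1"]*(n@n))+np.array([p["cx"],p["cy"]])
def px(p,c): return c[1]*p["frame"].shape[1],c[0]*p["frame"].shape[0]
def tri(obs):
    A=np.zeros((3,3));b=np.zeros(3)
    for p,u,v in obs:
        o,d=ray(p,u,v);d=d/np.linalg.norm(d);M=np.eye(3)-np.outer(d,d);A+=M;b+=M@o
    return np.linalg.solve(A,b)
E
python3 - <<'E'
from h import *
P={}
for n in ["scene","side","wrist"]:
    p=r.capture(n);P[n]=p;cv2.imwrite(f"pics/{n}0.png",p["frame"])
    print(n,p["vertical_fov"],p["k1"],np.round(-np.array(p["R"]).T@np.array(p["t"])))
    for th in ["setting_handle","grip","pointer_tip","stand","tang","index_mark","motor_7","gearhead_3","bush_2"]:
        for l in r.landmark_of(p,th)[:2]: print(n,th,np.round(px(p,l["centre"]),1),round(l["p"],2))
print(r.read_t(),r.read_tool_rot())
E
```

```text
scene 50.65544369957502 -0.09112253655134694 [ 128.  808. 1204.]
scene setting_handle [300.8 164.1] 0.63
scene grip [300.7 151.4] 0.85
scene stand [228.6 224.9] 0.89
scene tang [227.8 218.5] 0.82
scene index_mark [231.3 202.4] 0.81
scene motor_7 [194.8 279.4] 0.97
scene gearhead_3 [313.4 133.2] 0.55
scene bush_2 [233.3 166.4] 0.5
side 45.299673351806206 -0.11124614770087805 [  183. -1083.   768.]
side setting_handle [248.7 259.5] 0.82
side grip [248.8 243.5] 0.62
side grip [213.7 147.9] 0.4
side pointer_tip [275.8 241.7] 0.85
side stand [240.8 175.5] 0.66
side stand [239.7 173.6] 0.44
side tang [235.6 172.1] 0.74
side index_mark [251.4 171.4] 0.87
side motor_7 [214.9 147.9] 0.73
side gearhead_3 [294.  313.1] 0.58
side bush_2 [303.9 210.9] 0.93
wrist 64.35048493357975 -0.04529701579136531 [675.  70. 373.]
wrist grip [ 94.6 367.7] 0.92
wrist grip [156.5  49.7] 0.68
wrist stand [162.   50.7] 0.76
wrist tang [151.1  47.8] 0.59
wrist tang [261.9 255.3] 0.21
wrist index_mark [173.3 108.1] 0.63
wrist gearhead_3 [159.7  53. ] 0.22
wrist bush_2 [261.7 256.1] 0.75
1.5 [ 7.07121671e-01 -7.07091890e-01 -1.71964147e-05 -2.14941609e-05]
```

View pictures.

View pics/scene0.png

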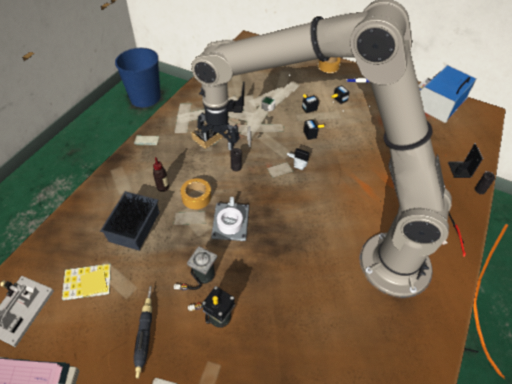

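View pics/side0.png

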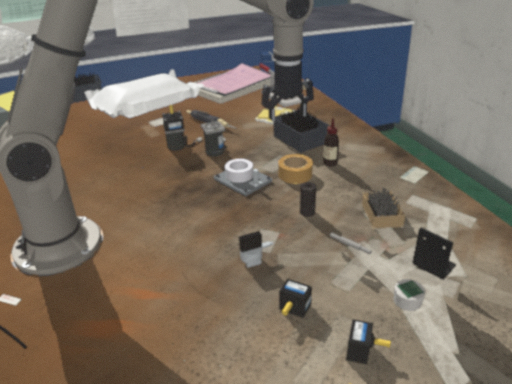

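View pics/wrist0.png

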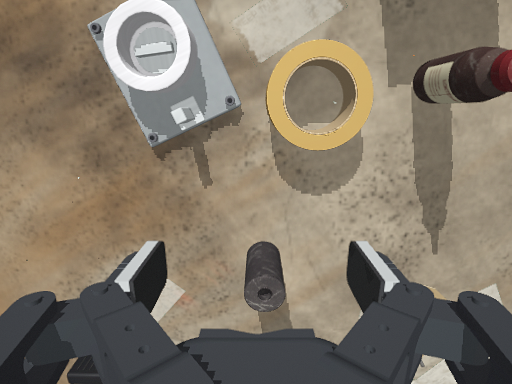

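```bash
python3 - <<'E'
from h import *
import pickle
P={n:r.capture(n) for n in ["scene","side","wrist"]}
pickle.dump(P,open("P0.pkl","wb"))
s,d,w=P["scene"],P["side"],P["wrist"]
print("handle",tri([(s,300.8,164.1),(d,248.7,259.5)]),"grip",tri([(s,300.7,151.4),(d,248.8,243.5)]))
print("tip side z38",atz(d,275.8,241.7,38))
print("stand",tri([(s,228.6,224.9),(d,240.8,175.5)]),"tang",tri([(s,227.8,218.5),(d,235.6,172.1),(w,151.1,47.8)]),"idx",tri([(s,231.3,202.4),(d,251.4,171.4),(w,173.3,108.1)]))
print("bush",tri([(s,233.3,166.4),(d,303.9,210.9)]),atz(w,261.7,256.1,0))
print("motor",atz(s,194.8,279.4,0),atz(d,214.9,147.9,0))
print(np.array(w["R"]),K(w))
print(atz(w,147,42,50), atz(w,186,112,62))
E
```

```text
handle [ 458.2888358  -257.38281658    5.1343681 ] grip [ 463.33143421 -265.04894949   63.89281463]
tip side z38 [ 530.81797659 -256.84551818   38.        ]
stand [570.59596386 131.55459776   5.72774961] tang [564.62149158 129.15609824  29.87590373] idx [589.75148437  70.63261499  51.22115984]
bush [ 684.26777524 -117.16348284    2.84708934] [ 682.25045176 -122.43326426    0.        ]
motor [560.42109961 364.83523783   0.        ] [554.39532117 364.09344865   0.        ]
[[ 9.99999604e-01 -8.39332874e-04  2.94521143e-04]
 [-8.87631733e-04 -9.63091705e-01  2.69172026e-01]
 [ 5.77259395e-05 -2.69172181e-01 -9.63092069e-01]] 305.1831948673257
[568.06798526 133.69663538  50.        ] [605.55821869  66.57718957  62.        ]
```

```bash
python3 - <<'E'
from h import *
import pickle
q=r.read_tool_rot()
r.goto([470,-235,231],q)
p=r.capture("wrist");pickle.dump(p,open("Ph.pkl","wb"));cv2.imwrite("pics/wh.png",p["frame"])
for th in ["setting_handle","grip","pointer_tip"]:
    for l in r.landmark_of(p,th)[:2]: print(th,np.round(px(p,l["centre"]),1),round(l["p"],2),atz(p,*px(p,l["centre"]),{"setting_handle":0,"grip":62,"pointer_tip":38}[th]))
print(r.read_t())
w=pickle.load(open("P0.pkl","rb"))["wrist"]["frame"]
cv2.imwrite("pics/stc.png",cv2.resize(w[0:200,60:260],None,fx=3.5,fy=3,interpolation=cv2.INTER_CUBIC)) 
E
```

```text
setting_handle [249.2 182.7] 0.88 [ 462.83580368 -254.3002428     0.        ]
grip [249.  194.2] 0.85 [ 463.97991686 -251.77701004   62.        ]
pointer_tip [300.1 187.7] 0.84 [ 521.43393831 -250.84249223   38.        ]
3.0417
```

View pics/wh.png

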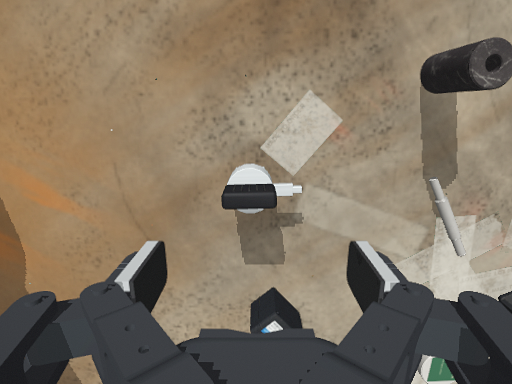

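View pics/stc.png

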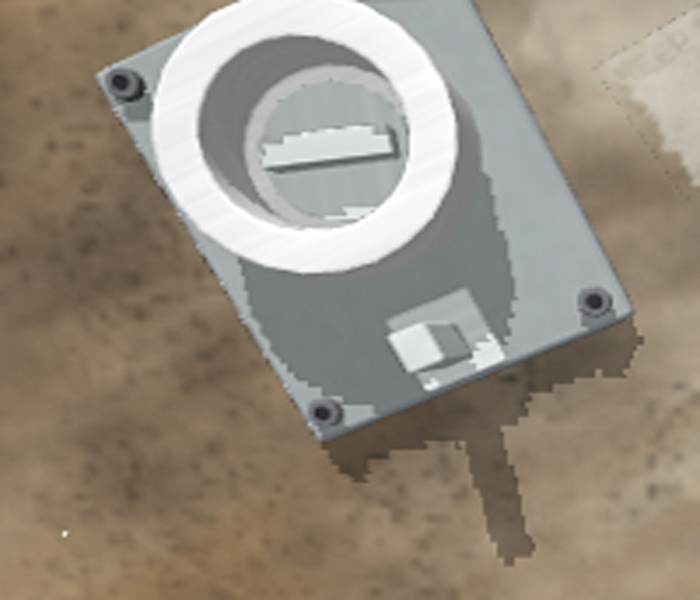

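```bash
cat >> h.py <<'E'
from scipy.spatial.transform import Rotation as Rn
def Q(yaw): # deg, tool yaw 0 = start orientation
    q=(Rn.from_euler('z',yaw,degrees=True)*Rn.from_quat([-np.sqrt(.5),0,0,np.sqrt(.5)])).as_quat()
    return [q[3],q[0],q[1],q[2]]
E
python3 - <<'E'
from h import *
import pickle
p=pickle.load(open("Ph.pkl","rb")); w=pickle.load(open("P0.pkl","rb"))["wrist"]
print(Q(0))
ang=lambda a,b: np.degrees(np.arctan2((b-a)[1],(b-a)[0]))
a,b=atz(p,222,209,82),atz(p,276,207,82); print("bar",a,b,ang(a,b))
print("gearhead",atz(p,275,290,60))
g=cv2.cvtColor(p["frame"],cv2.COLOR_BGR2GRAY); 
c=[atz(w,87.7,25,12),atz(w,152,146,12),atz(w,240,104,12)]
print("corners",c,ang(c[0],c[1]),ang(c[1],c[2])-90)
a,b=atz(w,134.9,55.3,32),atz(w,173.1,50.3,32); print("tang",a,b,ang(a,b))
a,b=atz(w,60+265/3.5,143/3,32),atz(w,60+388/3.5,127/3,32); print("tang",a,b,ang(a,b))
for s in (90,-90):
  for pos,y in [((464,-252,150),1),((464,-252,49),1),((566,131,200),6),((566,131,68),6),((566,131,68),-28),((566,131,68),-62)]:
    j=r.solve_ik(pos,Q(y+s)); print(s,pos,y,None if j is None else np.round(j,2))
cv2.imwrite("pics/whc.png",cv2.resize(p["frame"][140:230,200:320],None,fx=6,fy=6,interpolation=cv2.INTER_CUBIC))
E
```

```text
[np.float64(0.7071067811865476), np.float64(-0.7071067811865476), np.float64(0.0), np.float64(0.0)]
bar [ 437.25670167 -261.62140802   82.        ] [ 491.47454051 -259.44704015   82.        ] 2.2965757810696563
gearhead [ 493.83268805 -369.22542606   60.        ]
corners [array([491.133546 , 159.9390036,  12.       ]), array([551.54962567,  27.23645432,  12.        ]), array([656.58355742,  74.64694603,  12.        ])] -65.52143864879868 -65.70641060014793
tang [548.24224353 124.5213066   32.        ] [588.8138475  128.82081619  32.        ] 6.049249175406681
tang [549.77535149 131.96461438  32.        ] [586.95778151 136.55924561  32.        ] 7.044327236912514
90 (464, -252, 150) 1 [ 0.49  0.34 -0.14  1.98  0.06  0.83  1.91]
90 (464, -252, 49) 1 [ 0.49  0.5  -0.14  2.04  0.12  0.62  1.86]
90 (566, 131, 200) 6 [-0.07  0.38 -0.33  1.8   0.15  0.99  1.21]
90 (566, 131, 68) 6 [-0.1   0.54 -0.3   1.9   0.23  0.73  1.14]
90 (566, 131, 68) -28 [-0.16  0.54 -0.22  1.9   0.17  0.72  0.6 ]
90 (566, 131, 68) -62 [-0.22  0.53 -0.15  1.9   0.12  0.71  0.05]
-90 (464, -252, 150) 1 [ 0.1   0.35  0.34  2.   -0.16  0.82 -1.02]
-90 (464, -252, 49) 1 [ 0.14  0.51  0.31  2.06 -0.26  0.61 -0.93]
-90 (566, 131, 200) 6 [-0.41  0.35  0.09  1.82 -0.04  0.96 -1.76]
-90 (566, 131, 68) 6 [-0.45  0.53  0.16  1.92 -0.12  0.7  -1.69]
-90 (566, 131, 68) -28 [-0.54  0.54  0.26  1.93 -0.21  0.7  -2.21]
-90 (566, 131, 68) -62 [-0.62  0.55  0.37  1.93 -0.3   0.71 -2.72]
```

View pics/whc.png

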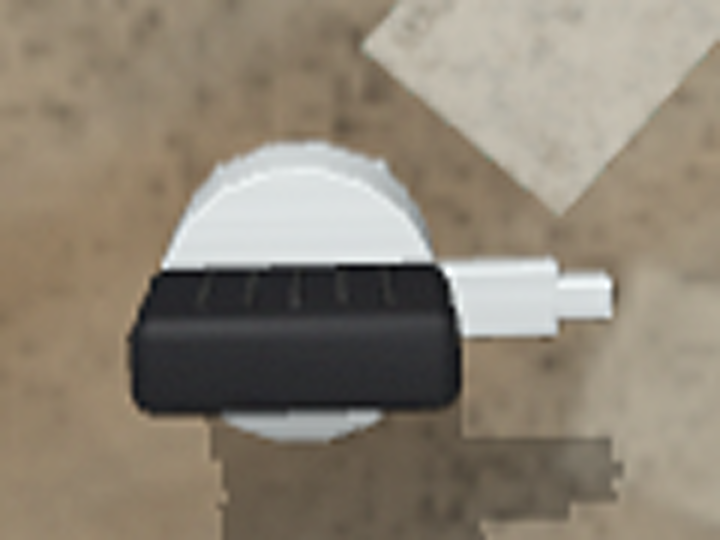

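```bash
python3 - <<'E'
from h import *
import pickle
r.grip(50)
r.goto([464.2,-251.8,150],Q(92))
print(r.servo_line([464.2,-251.8,48],speed=100,f_stop=15), r.read_tcp_pos())
r.grip(0); print(r.read_finger_gap(), r.read_contact_force(), r.read_t())
print(r.servo_line([464.2,-251.8,200],speed=150)); print(r.read_finger_gap(), r.read_contact_force())
# view of the stand with the handle in hand
r.goto([500,0,300],Q(30))
p=r.capture("wrist");pickle.dump(p,open("Ps.pkl","wb"));cv2.imwrite("pics/ws.png",p["frame"])
s=r.capture("side");cv2.imwrite("pics/side1.png",s["frame"])
print(r.read_t(),r.read_finger_gap())
E
```

```text
False [ 464.68848796 -251.99613169   48.56753736]
17.53847912777247 [-0.24774212 -0.46117034  0.96650978] 6.4167
False
17.786958396236365 [ 0.08145972  0.20909689 -3.58754448]
9.075 17.461817666547525
```

View pics/ws.png

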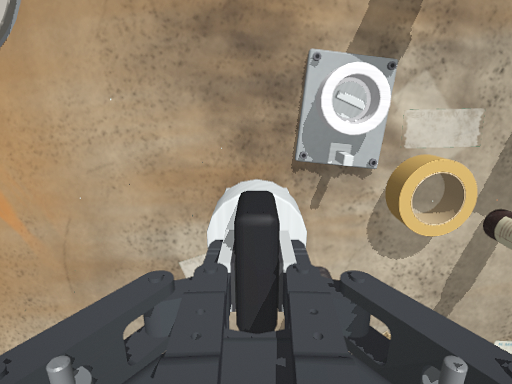

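View pics/side1.png

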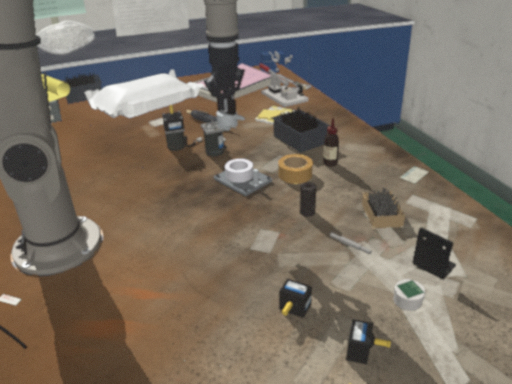

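```bash
python3 - <<'E'
from h import *
import pickle
p=pickle.load(open("Ps.pkl","rb"))
f=p["frame"][40:180,285:405]; cv2.imwrite("pics/wsc.png",cv2.resize(f,None,fx=5,fy=4.2,interpolation=cv2.INTER_CUBIC))
m=(f.min(2)>225).astype(np.uint8)
cs,_=cv2.findContours(m,cv2.RETR_EXTERNAL,cv2.CHAIN_APPROX_NONE); c=max(cs,key=cv2.contourArea)
pts=np.array([atz(p,u+285,v+40,50)[:2] for u,v in cv2.convexHull(c)[:,0]]); e=cv2.minEnclosingCircle(pts.astype(np.float32)); print(e)
A=np.c_[2*pts,np.ones(len(pts))];s=np.linalg.lstsq(A,(pts**2).sum(1),rcond=None)[0];print("rim",s[:2],np.sqrt(s[2]+s[:2]@s[:2]))
E
```

```text
((566.010498046875, 131.3968048095703), 43.183860778808594)
rim [566.00084023 131.35856753] 42.90649869443183
```

View pics/wsc.png

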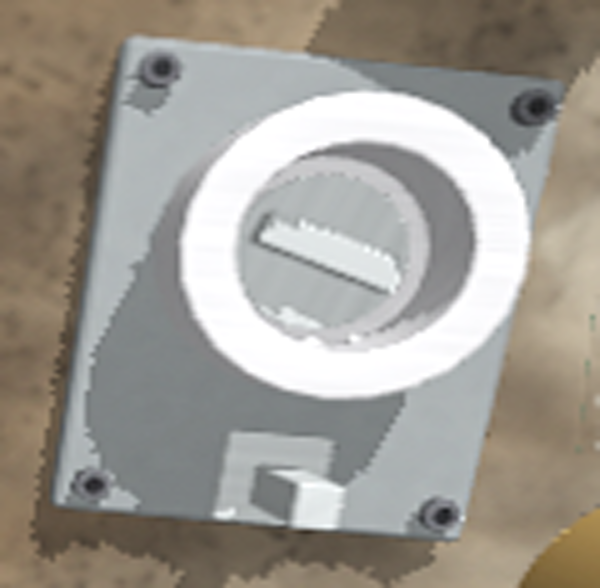

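```bash
python3 - <<'E'
from h import *
import pickle
p=pickle.load(open("Ps.pkl","rb"))
C=lambda x,y,z:atz(p,285+x/5,40+y/4.2,z)[:2]
ang=lambda a,b: round(float(np.degrees(np.arctan2((b-a)[1],(b-a)[0]))),2)
c=[C(125,37,12),C(567,82,12),C(462,540,12),C(55,505,12)]
print(np.round(c,1)); print(ang(c[0],c[3]),ang(c[1],c[2]),ang(c[0],c[1])-90,ang(c[3],c[2])-90)
print([round(float(np.linalg.norm(c[i]-c[(i+1)%4])),1) for i in range(4)])
u=np.array([np.cos(np.radians(-65.6)),np.sin(np.radians(-65.6))])
print("origin",np.mean(c,0)-15*u)
print("tang",ang(C(258,237,32),C(388,290,32)),ang(C(270,215,32),C(385,252,32)),(C(258,237,32)+C(400,265,32))/2)
w=pickle.load(open("P0.pkl","rb"))["wrist"]
f=w["frame"][:100,80:210]; m=(f.min(2)>215).astype(np.uint8)
cs,_=cv2.findContours(m,cv2.RETR_EXTERNAL,cv2.CHAIN_APPROX_NONE); k=max(cs,key=cv2.contourArea)
pts=np.array([atz(w,u_+80,v,50)[:2] for u_,v in cv2.convexHull(k)[:,0] if v>3])
A=np.c_[2*pts,np.ones(len(pts))];s=np.linalg.lstsq(A,(pts**2).sum(1),rcond=None)[0];print("rim0",s[:2],np.sqrt(s[2]+s[:2]@s[:2]))
E
```

```text
[[488.5 160. ]
 [596.6 208.8]
 [657.8  74.6]
 [549.9  26. ]]
-65.38 -65.47 -65.72 -65.76
[118.6, 147.5, 118.4, 147.4]
origin [566.97847631 131.0079854 ]
tang 6.09 10.78 [565.87076553 130.31898793]
rim0 [567.07906357 131.33043704] 42.96449342498571
```

```bash
python3 - <<'E'
from h import *
r.goto([566.7,131.2,200],Q(96.5))
r.servo_line([566.7,131.2,112],speed=100)
r.dwell(0.3); print(r.read_contact_force(),r.read_tcp_pos())
print(r.servo_line([566.7,131.2,69],speed=20,f_stop=6), r.read_tcp_pos(), r.read_contact_force(), r.read_torque(), r.read_finger_gap(), r.read_t())
s=r.capture("side");cv2.imwrite("pics/side2.png",cv2.resize(s["frame"][120:220,180:320],None,fx=5,fy=5,interpolation=cv2.INTER_CUBIC))
E
```

```text
[ 0.1987935   0.42360132 -2.80824019] [566.90671771 131.23330787 112.38785744]
False [566.75381643 131.21204684  69.08295213] [ 0.16425239  0.96355217 -3.01744562] [-0.02722384  0.04210691  0.03357114] 16.927766812035777 13.5333
```

View pics/side2.png

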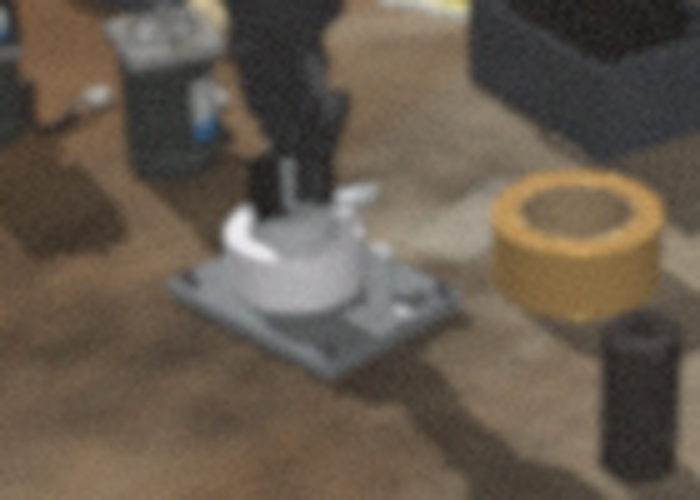

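```bash
python3 - <<'E'
from h import *
c=[566.7,131.2,68.6]
print(r.servo_line(c,speed=10,f_stop=8),r.read_tcp_pos()[2],r.read_contact_force())
z=r.read_tcp_pos()[2]
for y in np.linspace(96.5,24.4,13)[1:]:
    r.goto([c[0],c[1],z],Q(y))
    f=r.read_contact_force(); print(round(y,1),np.round(r.read_tcp_pos(),1),np.round(f,1),np.round(r.read_torque(),2))
    if np.linalg.norm(f)>25: break
print(r.read_t(),r.read_finger_gap())
s=r.capture("side");cv2.imwrite("pics/side3.png",cv2.resize(s["frame"][120:220,180:320],None,fx=5,fy=5,interpolation=cv2.INTER_CUBIC))
E
```

```text
False 68.56944341850225 [-0.33706766 -0.53114101 -2.11466383]
90.5 [567.1 130.1  68.6] [ 2.  -3.2 -4.2] [-0.85 -0.48  0.06]
84.5 [567.  130.1  68.5] [ 1.4 -5.  -3.4] [-1.24 -0.59  0.09]
78.5 [567.1 130.   68.6] [ 2.7 -4.3 -2.8] [-1.36 -0.57  0.13]
72.5 [567.1 130.   68.6] [ 1.7 -4.8 -3.1] [-1.41 -0.53  0.14]
66.5 [566.8 130.   68.6] [ 1.9 -4.8 -2.3] [-1.45 -0.33  0.1 ]
60.4 [566.6 130.   68.5] [ 0.4 -5.7 -2. ] [-1.29 -0.2   0.13]
54.4 [566.3 130.1  68.4] [ 0.  -5.6 -1.9] [-1.47 -0.07  0.12]
48.4 [566.2 130.2  68.4] [-0.1 -4.9 -1.8] [-1.43  0.02  0.1 ]
42.4 [566.  130.5  68.4] [ 0.2 -4.7 -1.3] [-1.39  0.17  0.03]
36.4 [565.9 130.7  68.4] [-1.2 -5.4 -0.8] [-1.37  0.26  0.04]
30.4 [565.9 130.9  68.4] [-1.4 -5.2 -0. ] [-1.32  0.41  0.04]
24.4 [565.9 131.1  68.4] [-0.8 -4.7 -0.9] [-1.32  0.52  0.02]
16.8333 17.229088042075514
```

View pics/side3.png

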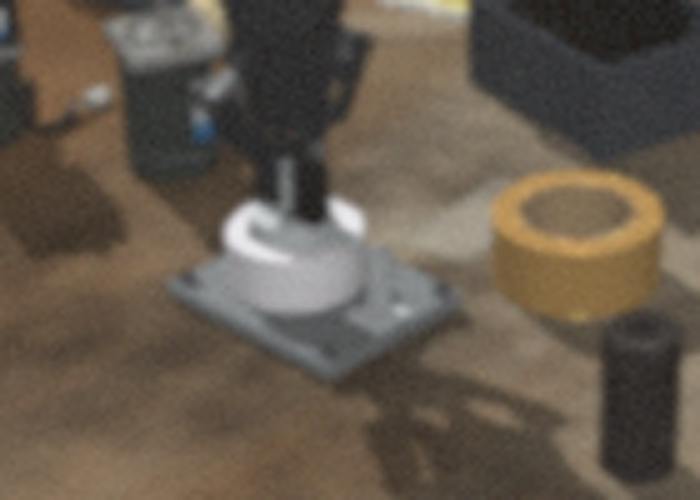

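```bash
python3 - <<'E'
from h import *
import pickle
r.grip(50)
t=r.read_tcp_pos(); r.servo_line([t[0],t[1],200],speed=120)
r.goto([540,150,240],Q(204.4-180+0))
p=r.capture("wrist");pickle.dump(p,open("Pf.pkl","wb"));cv2.imwrite("pics/wf.png",p["frame"])
for th,z in [("grip",82),("pointer_tip",58),("index_mark",58),("setting_handle",20)]:
    for l in r.landmark_of(p,th)[:2]: print(th,np.round(px(p,l["centre"]),1),round(l["p"],2),np.round(atz(p,*px(p,l["centre"]),z),1))
for n in("scene","side"):
    s=r.capture(n);pickle.dump(s,open(f"Pf_{n}.pkl","wb"))
    for th,z in [("grip",82),("pointer_tip",58),("index_mark",58),("setting_handle",20)]:
        for l in r.landmark_of(s,th)[:1]: print(n,th,round(l["p"],2),np.round(atz(s,*px(s,l["centre"]),z),1))
print(r.read_t())
E
```

```text
grip [268.4 205.2] 0.71 [563.5 131.8  82. ]
pointer_tip [270.1 249.9] 0.85 [592.6  76.4  58. ]
index_mark [269.1 255.3] 0.82 [594.5  69.7  58. ]
setting_handle [266.4 190.4] 0.61 [563.8 131.1  20. ]
scene grip 0.81 [561.7 140.1  82. ]
scene pointer_tip 0.49 [594.9  80.9  58. ]
scene index_mark 0.84 [600.6  73.9  58. ]
scene setting_handle 0.73 [558.5 126.5  20. ]
side grip 0.71 [572.9 129.6  82. ]
side pointer_tip 0.8 [593.1  82.7  58. ]
side index_mark 0.95 [588.3  78.6  58. ]
19.6167
```

View pics/wf.png

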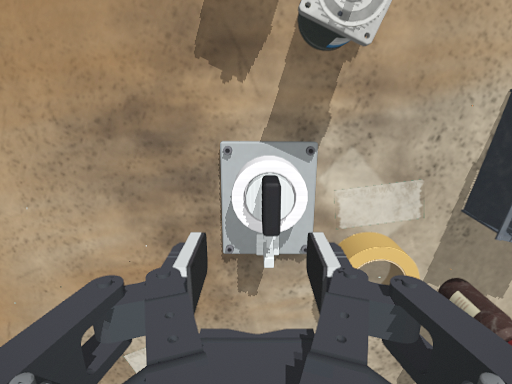

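```bash
python3 - <<'E'
from h import *
import pickle
p=pickle.load(open("Pf.pkl","rb"))
cv2.imwrite("pics/wfc.png",cv2.resize(p["frame"][135:275,210:330],None,fx=5,fy=4.2,interpolation=cv2.INTER_CUBIC))
def W(a,b,z,c=np.array([566.7,131.2]),y=-65.6):
    q=np.radians(y);return proj(p,[c[0]+a*np.cos(q)-b*np.sin(q),c[1]+a*np.sin(q)+b*np.cos(q),z])
print("tip exp",W(59,0,58),"post top corners",W(68,-6,62),W(68,6,62),W(80,-6,62),W(80,6,62))
print("bar top corners",[np.round(W(a,b,102),1) for a in(-28,28) for b in (-9,9)], "if 12 higher",[np.round(W(a,b,114),1) for a in(-28,28) for b in (-9,9)])
E
```

```text
tip exp [269.27099909 248.68283114] post top corners [264.14570707 257.2766149 ] [274.48117624 257.26974524] [264.06127996 266.51853072] [274.29685066 266.51004416]
bar top corners [array([262.9, 185.5]), array([281.9, 185.5]), array([262.5, 239.9]), array([280.5, 239.9])] if 12 higher [array([263.2, 188.7]), array([282.9, 188.7]), array([262.8, 245.1]), array([281.5, 245.1])]
```

View pics/wfc.png

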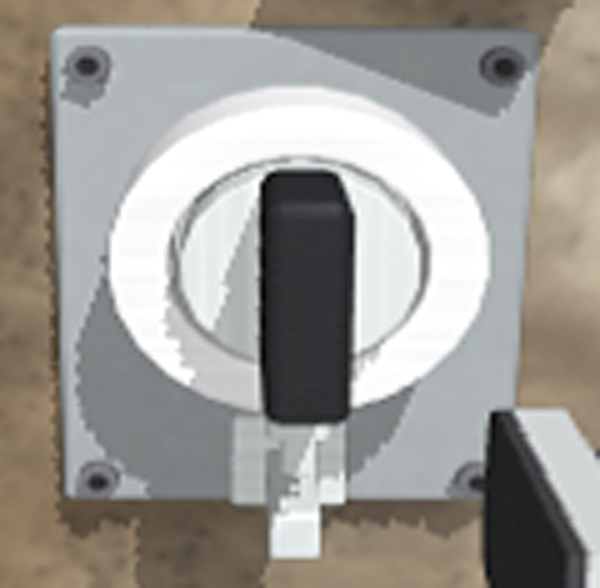

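```bash
python3 - <<'E'
from h import *
import pickle
s=pickle.load(open("Pf_side.pkl","rb"))
x0,y0=190,130
im=cv2.resize(s["frame"][130:210,190:300],None,fx=7,fy=7,interpolation=cv2.INTER_CUBIC)
def W(a,b,z,y=-65.6):
    q=np.radians(y);return proj(s,[566.7+a*np.cos(q)-b*np.sin(q),131.2+a*np.sin(q)+b*np.cos(q),z])
for dz,col in((0,(0,255,0)),(12,(0,0,255))):
    pts=np.array([(W(a,b,102+dz)-[x0,y0]+.5)*7 for a,b in((-28,-9),(28,-9),(28,9),(-28,9))],np.int32)
    cv2.polylines(im,[pts],True,col,1)
    cv2.circle(im,tuple(int(v) for v in (W(59,0,58+dz)-[x0,y0]+.5)*7),4,col,1)
pts=np.array([(W(44*np.cos(t),44*np.sin(t),50)-[x0,y0]+.5)*7 for t in np.linspace(0,6.28,40)],np.int32);cv2.polylines(im,[pts],True,(255,0,0),1)
cv2.imwrite("pics/sf.png",im)
E
```

```text
(no output)
```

View pics/sf.png

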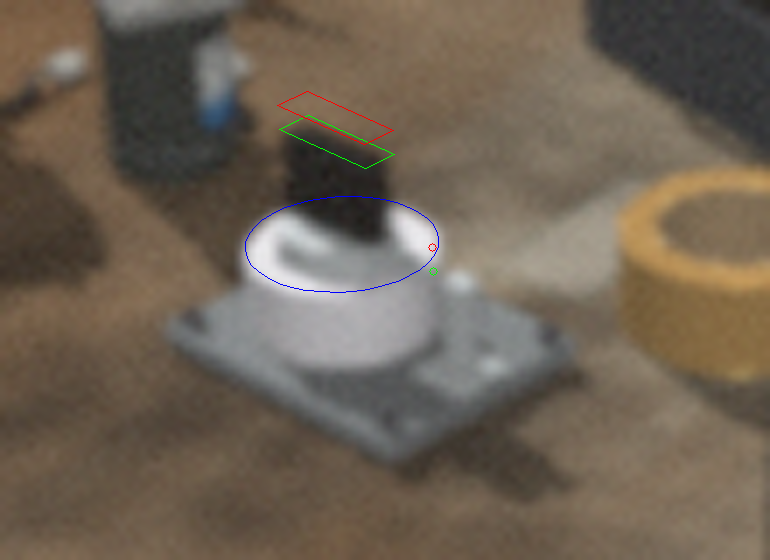

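Side view: the bar's top lies on the green outline drawn for a seated handle, at about (335,135), and not on the red one drawn for 12 mm higher. The handle is fully down and the gripper is well clear, so I'm handing in.

```bash
python3 - <<'E'
from h import *
r.hand_in(); print(r.read_t())
E
```

```text
the job is handed in; nothing more can be done
the job is handed in; nothing more can be done
```

I gripped the handle across its bar and lowered it into the well at the tang angle I had read from the wrist pictures. It dropped over the tang on the first try, with no contact force felt. I then turned handle and spindle about 72° to the post, let go and backed off. I handed in just after 19.6 s.

**Pointer:** in the last wrist picture the tip is about 1 mm off the stand's x axis and about 60 mm out, in front of the post.

**Height:** the side view fits a fully seated handle, not one 12 mm higher. The tool height while turning (68.4 mm) also put the handle's origin at about 20 mm.

**Force:** readings stayed within about 6 N on every axis during lowering and turning.

**Disagreement:** the networks' estimates from the scene and side cameras were up to about 10 mm off the wrist camera's. Those cameras are farther away, so I relied on the wrist picture and my overlay.

**Not checked:** I did not measure the motor, gearhead and bush again afterwards. The arm only moved near them at height and felt no contact.

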